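# Right the fallen flasks at the vaccination table

### The arm

A 6-joint arm with a two-finger parallel gripper is mounted at the origin on the work surface. World frame = base frame: x ahead of the robot, y to its left, z up, the work surface at z = 0. Lengths are in m, angles in rad, forces in N, time in s.
With the tool pointing down it reaches from about 0.3 to 0.775 m from the base axis. Payload 14.6 kg.
Tool frame: the origin (TCP) lies on the centre line of the jaws, within the pads' length; the fingertips stand 19 mm ahead of it and the grasp point (between the pads) is the TCP; z points along the fingers, y is the line along which they close (so a half turn about z gives the same grasp; the last joint's range is limited). The gripper opens to 94 mm and grips with 3 to 60 N. Pads are 16 mm wide; open, the fingers measure 119 mm over their backs; the gripper's body (75 mm by 177 mm) begins 78 mm behind the grasp point.
Start: joints at [1.149, 0.3, 1.521, -0, 1.321, -0.067], TCP at [0.191, 0.516, 0.224] pointing down, gripper open.
Joint ranges: [-3.03, 3.03], [-0.79, 2.21], [0.23, 2.52], [-1.04, 4.18], [0, 3.07], [-2.55, 2.55]. Speed limits (rad/s): [2.22, 2.22, 2.57, 3.14, 3.14, 3.14].

### API

Orientations are given as [roll, pitch, yaw] about the fixed x, y, z axes, in that order (R = Rz(yaw) Ry(pitch) Rx(roll)).
In Python, from station import get_obs, camera, workorder gives the robot as it stands.
- The arm moves only by the tool play_rows, never from a script. Its argument "motion" is a list that holds one entry, the list of rows, each a list of 7 numbers: the shift along the tool's x, y, z as a fraction of full scale, then the turn, a rotation vector about the tool's x, y, z as a fraction of full scale, then the opening, from -1 (shut) to 1 (fully open). In form: [[[x, y, z, ax, ay, az, grip], ...]]. A call has 1 to 10 rows; each row is the pose to reach, as a shift and turn from the pose commanded when the call began, along the tool's axes at that moment, turning the shorter way round; what a row does not reach only later rows make up. Full scale, the value 1, is 0.25 m for a shift and 2 pi rad for a turn. A row lasts 1/10 s, in which the tool goes at most 50 mm and 8.59 degrees, less where a joint would pass 70% of its speed; a pose out of reach is approached as far as the arm can. A call with a number of a shift or a turn outside -1 to 1 is refused whole. A call with a gripper value outside its range is refused whole. The fingers move at their own pace and stop on an object; "grip_force" is the grip in N (left out, the last holds). Time passes only in rows, so rows that repeat a pose let the fingers close. It gives the time, the measured TCP pose, the force, the opening and the grip force at its end, in the units of the state.
- get_obs(): the state, without advancing time (a new reading comes with each control period).
- camera(name): name is "side" or "top"; returns a dict with "frame" (420x560x3 uint8, red, green, blue), "z_map" (420x560 float32, m along the optical axis (not along the pixel's ray), 0 where there is no reading), "camera_matrix" (3x3 intrinsics, pixels), "D" ([k1, k2, p1, p2, k3] as OpenCV has them; the pictures are not rectified), "T" (4x4, takes a point from camera to world coordinates). Camera axes: x right, y up, looking along -z (the intrinsics and any distortion apply to the point x, -y, -z); pixel columns grow to the right and rows downward; lengths in m; the calibration is good to about 2 mm. A picture is of the moment at which its call begins.
- workorder.hand_in(): hands the job in; it is judged then, once.
The state is a dict: "time_s": time; "qpos": joint angles; "joint_vel": joint speeds; "tau": joint torques, N m; "ee_pos": TCP position; "eef_rot": TCP orientation; "force": force on the tool from outside, world axes, zero at the start; "moment": the same for the moment, N m; "grip_width": finger opening in m; "grip_force": force on a finger pad.
Only numpy, scipy, OpenCV 4.12 (cv2) and the standard library are available. Lean on these libraries where they do the work, as an engineer would, in place of code of your own. Each camera call takes 0.05 s, during which the arm holds its last target. There are 200 camera calls.

### The job

Two white bottles have been knocked over on the vaccination table. Stand each one upright again, cap up, in its own steel tray under the wire shelf: the slim bottle in the small tray, the stout bottle in the large tray. Set them down gently, do not strike the shelf and leave everything else where it is.

Things in the scene. Friction and masses are not known exactly. Their poses are not given: they have to be found in the camera images.
- slim_bottle: slim white plastic bottle with white screw cap, lying on its side on the table on a flat 16 mm wide panel moulded along it (0.5 mm proud; it can roll if pushed). 136 mm tall: round body 48 mm across from the base to 104 mm up, sloping shoulder to 116 mm, then a cap 28 mm across to 136 mm. Origin on its axis, 68 mm from the base; its +z axis points along the bottle to the cap. About 0.2 kg.
- stout_bottle: stout white plastic bottle with white screw cap, lying on its side on the table on a flat 16 mm wide panel moulded along it (0.5 mm proud; it can roll if pushed). 110 mm tall: round body 62 mm across from the base to 80 mm up, sloping shoulder to 92 mm, then a cap 40 mm across to 110 mm. Origin on its axis, 55 mm from the base; its +z axis points along the bottle to the cap. About 0.26 kg.
- small_tray: small square stainless tray fixed on the table under the wire shelf: 82 x 82 mm outside, 76 x 76 mm inside, walls 3 mm thick and 14 mm high, inner floor 3 mm above the table. Origin at the centre of its underside, x and y along its sides.
- large_tray: large square stainless tray fixed on the table under the wire shelf: 110 x 110 mm outside, 104 x 104 mm inside, walls 3 mm thick and 14 mm high, inner floor 3 mm above the table. Origin at the centre of its underside, x and y along its sides. Which tray is nearer the robot varies.
- shelf: fixed steel wire shelf at the right, 440 mm wide (its x), on two 18 mm posts at its outer side (y = -140 mm, x = +-220 mm). Its level of steel bars, 271 to 281 mm above the table, reaches from the posts to y = +60 mm and overhangs both trays, which stand side by side under its inner part. Cartons lie on its outer half; its inner side (+y) is open, no posts. Origin on the table.
- vial_a: bystander: small glass vial with a metal cap, upright, 24 mm across, 45 mm tall, origin at the centre of its underside
- vial_b: bystander: small glass vial with a metal cap, upright, 24 mm across, 45 mm tall, origin at the centre of its underside
- phone: bystander: black phone lying flat, 150 x 72 x 9 mm, origin at the centre of its underside
- carton: bystander: small white carton, 50 x 80 x 70 mm, origin at the centre of its underside
- dish: bystander: flat yellow plastic dish, 110 mm across, 20 mm tall, origin at the centre of its underside
- pen: bystander: white and blue pen lying flat, 140 mm long along its x, 10 mm thick, origin under its middle

How it is judged:
At the end, for the whole second after the job is handed in: Slim bottle in the small tray, stout bottle in the large one, each released, at rest and upright, cap up, leaning under 4.5 degrees, its base flat on the tray floor (within 4 mm), its axis within 18 mm (slim) or 25 mm (stout) of the tray centre along each tray side (x of slim_bottle in the frame of small_tray between -0.018 and 0.018 m and y of slim_bottle in the frame of small_tray between -0.018 and 0.018 m and height (world z) of slim_bottle between 0.067 and 0.076 m and angle between each of slim_bottle, stout_bottle's own z axis and vertical below 0.08 rad and linear speed of each of slim_bottle, stout_bottle below 0.02 m/s and angular speed of each of slim_bottle, stout_bottle below 0.15 rad/s and x of stout_bottle in the frame of large_tray between -0.025 and 0.025 m and y of stout_bottle in the frame of large_tray between -0.025 and 0.025 m and height (world z) of stout_bottle between 0.054 and 0.063 m); the robot touches nothing.
It fails at once if a bottle is dropped, thrown or knocked: it moves faster than 0.35 m/s while the fingers are not holding it ((linear speed of slim_bottle above 0.35 m/s and contact force between the fingers and slim_bottle below 0.2 N) or (linear speed of stout_bottle above 0.35 m/s and contact force between the fingers and stout_bottle below 0.2 N)).
It fails at once if a bottle is pressed on a tray with more than 35 N (contact force between any of slim_bottle, stout_bottle and small_tray above 35 N or contact force between any of slim_bottle, stout_bottle and large_tray above 35 N).
It fails at once if the robot, or a bottle it carries, hits the wire shelf with more than 8 N (contact force between shelf and anything else above 8 N).
It fails at once if a bystander (vials, phone, carton, dish, pen) is moved by more than 25 mm or a vial or the carton is tipped over (distance of any of vial_a, vial_b, phone, carton, dish, pen from where it was at the start of the episode above 0.025 m or angle between any of vial_a, vial_b, carton's own z axis and vertical above 0.5 rad).
It also fails if it takes over 67 s, if anything falls off the work surface, if the arm or the gripper's body presses on something with over 40 N, if the wrist force passes 120 N, or if a joint passes its speed limit or range.

## Working session

There is one attempt and no reset: what is moved stays moved. The work goes in short steps, Python scripts to look and compute and a tool call to move; the robot and the scene stay as the last step left them, time stands still between calls to the robot, and variables do not carry over. Pictures are saved under pics/ and viewed, at most 10 in all, crops included, and the job is handed in when it is done.

Besides the shell and the picture viewer there is one more tool, called after "Emit:" by a JSON object that holds its "fn" and its "kwargs", one argument or row to a line. play_rows: Moves the arm, as the interface text tells. Its arguments: {"type":"object","properties":{"motion":{"type":"array"},"grip_force":{"type":"number"}},"required":["motion"]}

```bash
mkdir -p pics; ls
cat > h.py <<'E'
import numpy as np, cv2
from station import get_obs, camera
def pts(c):
    """world point per pixel from depth"""
    h,w=c["z_map"].shape
    u,v=np.meshgrid(np.arange(w),np.arange(h))
    p=cv2.undistortPoints(np.stack([u,v],-1).reshape(-1,1,2).astype(float),np.array(c["camera_matrix"],float),np.array(c["D"],float)).reshape(h,w,2)
    z=c["z_map"]
    P=np.stack([p[...,0]*z,-p[...,1]*z,-z,np.ones_like(z)],-1)
    W=P@np.array(c["T"]).T
    W[z==0]=np.nan
    return W[...,:3]
E
python3 - <<'E'
from h import *
print(get_obs())
for n in("top","side"):
    c=camera(n); cv2.imwrite(f"pics/{n}0.png",c["frame"][...,::-1]); np.savez(n+"0.npz",**c)
    print(n,np.round(c["T"],3).tolist(),np.round(c["camera_matrix"],1).tolist(),c["D"])
E
```

```text
pics
{'time_s': 0.0, 'qpos': array([ 1.14934252e+00,  3.00476482e-01,  1.52160429e+00, -8.10194723e-06,
        1.32070976e+00, -6.65858103e-02]), 'joint_vel': array([ 0.00031854,  0.00137428,  0.00020023, -0.00038953, -0.00036127,
       -0.00025981]), 'tau': array([ 2.34013634e-03, -5.31807876e+01, -3.52752793e+01,  7.09980517e-02,
        2.41208839e-02, -1.26974728e-04]), 'ee_pos': array([0.19100015, 0.51550036, 0.22387355]), 'eef_rot': array([-3.14039691e+00, -7.18727976e-05,  2.78672663e+00]), 'force': array([-0.87974391, -0.44018195, -0.35979543]), 'moment': array([-0.01668478,  0.02755733, -0.00407355]), 'grip_force': 0.0, 'grip_width': 0.09432458658073321}
top [[-0.023, 0.99, -0.141, 0.303], [-1.0, -0.022, 0.009, 0.113], [0.006, 0.141, 0.99, 1.173], [0.0, 0.0, 0.0, 1.0]] [[428.7, 0.0, 278.8], [0.0, 428.7, 209.6], [0.0, 0.0, 1.0]] [-0.06721451  0.          0.          0.          0.        ]
side [[-0.993, 0.074, -0.091, 0.376], [-0.117, -0.636, 0.762, 0.902], [-0.002, 0.768, 0.641, 0.726], [0.0, 0.0, 0.0, 1.0]] [[388.5, 0.0, 270.6], [0.0, 388.5, 208.2], [0.0, 0.0, 1.0]] [-0.06214205  0.          0.          0.          0.        ]
```

View pics/top0.png

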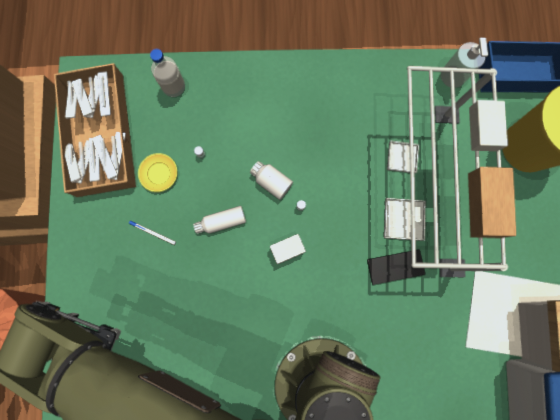

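View pics/side0.png

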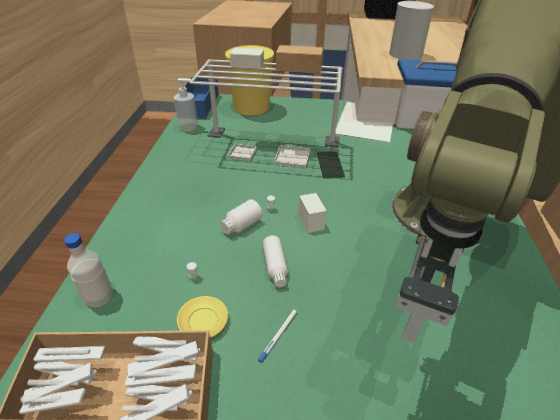

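The top view shows the slim bottle at (220,220) with its cap to the left, and the stout bottle at (272,180) with its cap at (257,170). The small tray is at (403,157), the large tray at (405,219), the phone at (396,267), the vials at (301,205) and (199,152), and the carton at (288,249). The side view agrees with this. Next I'll measure positions from depth.

```bash
cat > m.py <<'E'
from h import *
c=dict(np.load("top0.npz")); W=pts(c); f=c["frame"].astype(int)
s=dict(np.load("side0.npz")); WS=pts(s)
print("table z top",np.nanmedian(W[100:130,300:360,2]),"side",np.nanmedian(WS[340:380,300:400,2]))
def blob(W,c,seed,r,zmin,zmax=.1):
    m=((W[...,2]>zmin)&(W[...,2]<zmax)&(c["frame"].min(-1)>90)).astype(np.uint8)
    v,u=np.mgrid[:420,:560]; m[(abs(u-seed[0])>r)|(abs(v-seed[1])>r)]=0
    n,l,st,ce=cv2.connectedComponentsWithStats(m)
    k=1+np.argmax(st[1:,4]); return W[l==k]
for nm,cam,WW,seed,r,L,D in (("slim",c,W,(220,220),30,.136,.048),("slimS",s,WS,(275,260),32,.136,.048),("stout",c,W,(272,180),25,.11,.062),("stoutS",s,WS,(242,218),26,.11,.062)):
    P=blob(WW,cam,seed,r,.012); 
    rect=cv2.minAreaRect(P[:,:2].astype(np.float32)*1000); b=cv2.boxPoints(rect)
    e=[b[1]-b[0],b[2]-b[1]]; e=max(e,key=np.linalg.norm); e/=np.linalg.norm(e)
    ce=np.array(rect[0])/1000; t=(P[:,:2]-ce)@e
    n=np.array([-e[1],e[0]]); q=(P[:,:2]-ce)@n
    w=[np.ptp(q[t<t.min()+.018]),np.ptp(q[t>t.max()-.018])]
    if w[0]<w[1]: e=-e; 
    # axis line from median lateral mid; 
    print(nm,len(P),"center",ce.round(4),"size",np.round(rect[1],1),"capdir deg",np.degrees(np.arctan2(e[1],e[0])).round(1),"w",np.round(w,3),"ztop",np.nanpercentile(P[:,2],[50,95,99]).round(4))
for nm,u0,u1,v0,v1,zl,zh in(("small",385,425,135,180,.009,.03),("large",380,430,192,245,.009,.03),("vialA",292,310,196,214,.02,.06),("vialB",190,208,143,161,.02,.06),("carton",265,310,230,270,.05,.09),("phone",362,430,248,285,.005,.014)):
    P=W[v0:v1,u0:u1].reshape(-1,3); P=P[(P[:,2]>zl)&(P[:,2]<zh)]
    r=cv2.minAreaRect(P[:,:2].astype(np.float32)*1000)
    print(nm,len(P),np.round(r[0]),np.round(r[1]),round(r[2],1),np.nanpercentile(P[:,2],[50,99]).round(3))
P=W[40:290,395:520].reshape(-1,3); P=P[(P[:,2]>.25)&(P[:,2]<.3)]
r=cv2.minAreaRect(P[:,:2].astype(np.float32)*1000); print("shelf",np.round(cv2.boxPoints(r)),r[2],np.percentile(P[:,2],[5,50,95]))
for nm in ("vial",):pass
E
python3 m.py
```

```text
table z top -0.0006594827251120705 side -0.0006637649902989096
slim 813 center [0.4397 0.2637] size [ 47.3 133.8] capdir deg 105.2 w [0.028 0.046] ztop [0.0429 0.0492 0.051 ]
slimS 888 center [0.4411 0.2657] size [ 47.2 138.7] capdir deg 105.6 w [0.029 0.047] ztop [0.0403 0.0474 0.0487]
stout 844 center [0.5511 0.1252] size [110.5  59.6] capdir deg 52.1 w [0.06  0.041] ztop [0.0551 0.063  0.0651]
stoutS 869 center [0.5509 0.1281] size [110.6  58.5] capdir deg 51.3 w [0.057 0.042] ztop [0.0485 0.061  0.0626]
small 131 [ 612. -250.] [82. 82.] 80.2 [0.013 0.018]
large 192 [ 436. -244.] [111. 111.] 84.4 [0.012 0.018]
vialA 63 [477.  44.] [23. 19.] 0.3 [0.044 0.048]
vialB 69 [632. 317.] [22. 22.] 23.2 [0.043 0.048]
carton 608 [359.  83.] [50. 80.] 21.8 [0.069 0.074]
phone 1217 [ 309. -213.] [ 89. 174.] 5.1 [0.008 0.013]
shelf [[ 290. -379.]
 [ 745. -401.]
 [ 756. -191.]
 [ 301. -169.]] 87.18467712402344 [0.2744061  0.27875595 0.29219773]
```

Emit:
{"fn": "play_rows", "kwargs": {
  "motion": [
    [[-0.64,-0.3,0,0.05,0.03,0.0,1],[-0.64,-0.3,0,0.05,0.03,0.0,1],[-0.64,-0.3,0,0.05,0.03,0.0,1],[-0.64,-0.3,0,0.05,0.03,0.0,1],[-0.64,-0.3,0,0.05,0.03,0.0,1],[-0.64,-0.3,0,0.05,0.03,0.0,1],[-0.64,-0.3,0,0.05,0.03,0.0,1]]
  ]
}}

```text
time_s: 0.8
ee_pos: [0.3143, 0.3905, 0.2245]
eef_rot: [-2.824, -0.185, 2.758]
force: [-0.3, 0.6, 0.0]
grip_width: 0.0944
grip_force: 0.0
```

```bash
cat >> h.py <<'E'
import json,os
from scipy.spatial.transform import Rotation as Rot
def log():
    o=get_obs(); L=json.load(open("log.json")) if os.path.exists("log.json") else []
    L.append([list(o["qpos"]),list(o["ee_pos"]),list(o["eef_rot"])]); json.dump(L,open("log.json","w")); return o
E
python3 -c "
from h import *
o=log(); print(o['time_s'],o['qpos'].round(4),o['ee_pos'].round(4),o['eef_rot'].round(4))"
```

```text
0.8 [ 0.7981  0.4011  1.4243  0.0438  1.6798 -0.4223] [0.3143 0.3905 0.2245] [-2.824  -0.1854  2.7581]
```

```bash
cat > kin.py <<'E'
from h import *
from scipy.optimize import least_squares
ry=lambda a:Rot.from_euler('y',a); rz=lambda a:Rot.from_euler('z',a)
# params: a1,y1,d1, a2x,y2,a2z, a3x,a3z, wx, wy, d6
P0=np.array([.0,.037,.3,0,0,.4,0,.35,0,0,.25])
LO=np.array([-2.9,-.7,.3,-.95,.08,-2.45]); HI=np.array([2.9,2.1,2.45,4.1,3.0,2.45])
def fk(q,p):
    R=rz(q[0]); x=R.apply([p[0],p[1],p[2]]); R=R*ry(q[1]); x=x+R.apply([p[3],p[4],p[5]])
    R=R*ry(q[2]); x=x+R.apply([p[6],0,p[7]]); R=R*rz(q[3])*ry(q[4]); x=x+R.apply([p[8],p[9],p[10]])
    return x,R*rz(q[5]+np.pi/2)
def fit(v=False):
    L=[([1.14934252,.300476482,1.52160429,0,1.32070976,-.0665858],[0.19100015,0.51550036,0.22387355],[-3.14039691,-7.187e-05,2.78672663])]+json.load(open("log.json"))
    f=lambda p:np.r_[np.concatenate([fk(q,p)[0]-x for q,x,_ in L])*1e3,(p-P0)*2]
    s=least_squares(f,P0)
    if v:
        print("params",s.x.round(3),"pos res mm",np.abs(f(s.x)[:3*len(L)]).max().round(2),"rot res",max((fk(q,s.x)[1].inv()*Rot.from_euler('xyz',e)).magnitude() for q,_,e in L).round(4))
    return s.x
def ik(x,R,p,q0=None):
    best=None
    for s in ([q0] if q0 is not None else [])+[np.array([np.arctan2(x[1],x[0])+d,.5,1.4,j4,1.4,j6]) for d in(0,.4) for j4 in(0,1.5,3) for j6 in(-1.5,0,1.5)]:
        r=least_squares(lambda q:np.r_[(fk(q,p)[0]-x)*5,(fk(q,p)[1].inv()*R).as_rotvec()],np.clip(s,LO,HI),bounds=(LO,HI))
        if best is None or r.cost<best.cost: best=r
        if best.cost<1e-7: break
    return best.x,best.cost
def tool(d,y):
    """rotation with tool z = d, tool y ~ y"""
    d=np.array(d)/np.linalg.norm(d); y=np.array(y)-np.dot(y,d)*d; y/=np.linalg.norm(y)
    return Rot.from_matrix(np.stack([np.cross(y,d),y,d],1))
def move(x,R,frm=None):
    if frm is None:
        o=get_obs(); frm=(o["ee_pos"],Rot.from_euler('xyz',o["eef_rot"]))
    dx=frm[1].inv().apply(np.array(x)-frm[0])/.25; dr=(frm[1].inv()*R).as_rotvec()/(2*np.pi)
    print("  move",np.r_[dx,dr].round(4).tolist(),"rows>=",max(np.linalg.norm(dx)*5,np.linalg.norm(dr)*360/8.59).round(1))
def az(deg,el=0): 
    a,e=np.radians([deg,el]); return np.array([np.cos(a)*np.cos(e),np.sin(a)*np.cos(e),np.sin(e)])
E
cat > plan.py <<'E'
from kin import *
p=fit(True)
cs=np.array([.4404,.2647,.0245]); ct=np.array([.551,.1266,.0315]); As,At=105.4,51.8
for th in(20,30,40):
  for nm,c,A,h,half,tr in(("slim",cs,As,60,68,(.612,-.25)),("stout",ct,At,45,55,(.436,-.244))):
    g=c+az(A)*(h-half)/1e3
    d=-np.cos(np.radians(th))*az(0,90)-np.sin(np.radians(th))*az(A)
    for s in(1,-1):
        y=s*az(A-90)
        q,k=ik(g,tool(d,y),p); print(th,nm,"grasp s",s,q.round(2),"cost",round(k,6))
        for F in(-50,-70,-90,-110):
            q,k=ik(np.r_[tr,h/1e3+.004],tool(az(F,-th),s*az(F-90)),p); 
            if k<1e-4: print("   place",F,q.round(2),round(k,6))
E
python3 plan.py
```

```text
Traceback (most recent call last):
  File "plan.py", line 2, in <module>
    p=fit(True)
  File "kin.py", line 16, in fit
    print("params",s.x.round(3),"pos res mm",np.abs(f(s.x)[:3*len(L)]).max().round(2),"rot res",max((fk(q,s.x)[1].inv()*Rot.from_euler('xyz',e)).magnitude() for q,_,e in L).round(4))
                                                                                                ^^^^^^^^^^^^^^^^^^^^^^^^^^^^^^^^^^^^^^^^^^^^^^^^^^^^^^^^^^^^^^^^^^^^^^^^^^^^^^^^^^
AttributeError: 'float' object has no attribute 'round'
```

```bash
sed -i 's/max((fk(q,s.x)\[1\]/np.max([(fk(q,s.x)[1]/; s/for q,_,e in L).round(4))/for q,_,e in L]).round(4))/' kin.py; python3 plan.py
```

```text
params [ 0.034  0.035  0.229  0.021 -0.002  0.427  0.057  0.4    0.005  0.003
  0.251] pos res mm 0.02 rot res 0.0
20 slim grasp s 1 [ 0.62  0.59  1.72 -0.39  0.99  0.59] cost 0.0
   place -50 [-0.21  0.74  1.93  3.99  0.88 -1.94] 0.0
20 slim grasp s -1 [ 0.64  0.59  1.74 -0.45  0.98 -2.45] cost 0.002089
   place -50 [-0.21  0.74  1.93  3.99  0.88  1.2 ] 0.0
20 stout grasp s 1 [ 0.24  0.72  1.45 -0.22  1.27  1.01] cost 0.0
   place -50 [-0.32  0.73  2.38  3.7   1.2  -1.59] 0.0
20 stout grasp s -1 [ 0.24  0.72  1.45 -0.22  1.27 -2.13] cost 0.0
   place -50 [-0.32  0.73  2.38  3.7   1.2   1.55] 0.0
30 slim grasp s 1 [ 0.68  0.65  1.67 -0.54  1.11  0.73] cost 0.0
30 slim grasp s -1 [ 0.68  0.65  1.67 -0.54  1.11 -2.41] cost 0.0
30 stout grasp s 1 [ 0.28  0.8   1.33 -0.3   1.45  1.05] cost 0.0
   place -50 [-0.35  0.58  2.37  3.74  0.89 -1.69] 0.0
30 stout grasp s -1 [ 0.28  0.8   1.33 -0.3   1.45 -2.09] cost 0.0
   place -50 [-0.35  0.58  2.37  3.74  0.89  1.45] 0.0
40 slim grasp s 1 [ 0.74  0.72  1.62 -0.65  1.24  0.83] cost 0.0
40 slim grasp s -1 [ 0.74  0.72  1.62 -0.65  1.24 -2.31] cost 0.0
   place -110 [-0.15  0.88  1.25 -0.88  1.36  0.55] 0.0
40 stout grasp s 1 [ 0.31  0.9   1.22 -0.37  1.63  1.07] cost 0.0
   place -50 [-0.39  0.46  2.33  3.86  0.58 -1.87] 0.0
40 stout grasp s -1 [ 0.31  0.9   1.22 -0.37  1.63 -2.07] cost 0.0
   place -50 [-0.39  0.46  2.33  3.86  0.58  1.27] 0.0
```

```bash
cat > scan.py <<'E'
from kin import *
p=fit()
lo=np.array([-3.03,-.79,.23,-1.04,0,-2.55]); hi=np.array([3.03,2.21,2.52,4.18,3.07,2.55])
for nm,h,tr in(("slim",60,(.612,-.25)),("stout",45,(.436,-.244))):
  for th in(35,40,45,50,55):
    for F in(-60,-75,-90,-105,-120,-135):
      for s in (1,-1):
        q,k=ik(np.r_[tr,h/1e3+.004],tool(az(F,-th),s*az(F-90)),p,np.array([-.2,.9,1.3,-.7,1.4,.5*s]))
        if k<1e-5 and q[3]<2:
            wr=np.r_[tr,h/1e3+.004]-.251*az(F,-th)
            print(nm,th,F,s,q.round(2),"margin",np.minimum(q-lo,hi-q).min().round(2),"wrist",wr.round(2))
E
python3 scan.py
```

```text
slim 35 -120 -1 [-0.15  0.98  1.09 -0.87  1.56  0.61] margin 0.17 wrist [ 0.71 -0.07  0.21]
slim 35 -135 -1 [-0.18  1.08  0.88 -0.76  1.78  0.67] margin 0.28 wrist [ 0.76 -0.1   0.21]
slim 40 -105 -1 [-0.15  0.85  1.31 -0.92  1.28  0.53] margin 0.12 wrist [ 0.66 -0.06  0.23]
slim 40 -120 -1 [-0.17  0.94  1.12 -0.8   1.51  0.59] margin 0.24 wrist [ 0.71 -0.08  0.23]
slim 40 -135 -1 [-0.2   1.03  0.92 -0.7   1.72  0.67] margin 0.34 wrist [ 0.75 -0.11  0.23]
slim 45 -105 -1 [-0.17  0.82  1.32 -0.84  1.24  0.48] margin 0.2 wrist [ 0.66 -0.08  0.24]
slim 45 -120 -1 [-0.19  0.9   1.14 -0.74  1.45  0.56] margin 0.3 wrist [ 0.7  -0.1   0.24]
slim 45 -135 -1 [-0.22  0.99  0.96 -0.64  1.66  0.67] margin 0.4 wrist [ 0.74 -0.12  0.24]
slim 50 -75 -1 [-0.22  0.65  1.6  -0.95  0.77  0.19] margin 0.09 wrist [ 0.57 -0.09  0.26]
slim 50 -90 -1 [-0.2   0.72  1.47 -0.85  0.99  0.3 ] margin 0.19 wrist [ 0.61 -0.09  0.26]
slim 50 -105 -1 [-0.19  0.79  1.32 -0.76  1.2   0.42] margin 0.28 wrist [ 0.65 -0.09  0.26]
slim 50 -120 -1 [-0.21  0.87  1.16 -0.67  1.4   0.53] margin 0.37 wrist [ 0.69 -0.11  0.26]
s
[... 1972 characters left out ...]
6  1.12  0.73] margin 0.28 wrist [ 0.52 -0.1   0.24]
stout 50 -135 1 [-0.29  0.66  1.65 -0.63  1.27 -2.32] margin 0.23 wrist [ 0.55 -0.13  0.24]
stout 50 -135 -1 [-0.29  0.66  1.65 -0.63  1.27  0.82] margin 0.41 wrist [ 0.55 -0.13  0.24]
stout 55 -90 -1 [-0.3   0.46  1.99 -0.95  0.74  0.45] margin 0.09 wrist [ 0.44 -0.1   0.25]
stout 55 -105 -1 [-0.29  0.52  1.89 -0.81  0.91  0.55] margin 0.23 wrist [ 0.47 -0.1   0.25]
stout 55 -120 -1 [-0.3   0.57  1.78 -0.69  1.07  0.66] margin 0.35 wrist [ 0.51 -0.12  0.25]
stout 55 -135 1 [-0.32  0.62  1.67 -0.58  1.21 -2.37] margin 0.18 wrist [ 0.54 -0.14  0.25]
stout 55 -135 -1 [-0.32  0.62  1.67 -0.58  1.21  0.78] margin 0.46 wrist [ 0.54 -0.14  0.25]
```

```bash
cat >> kin.py <<'E'
cs=np.array([.4404,.2647,.0245]); ct=np.array([.551,.1266,.0315]); As,At=105.4,51.8
TH=45
def grasp(c,A,h,half,back=0.):
    g=c+az(A)*(h-half)/1e3; d=-np.cos(np.radians(TH))*az(0,90)-np.sin(np.radians(TH))*az(A)
    return g-d*(back+.004), tool(d,-az(A-90))
def place(tr,F,h,up=0.):
    return np.r_[tr,h/1e3+.003]+[0,0,up]-.004*az(F,-TH), tool(az(F,-TH),-az(F-90))
def path(qt,n,p,skip=0):
    """joint-interpolated way points from here, as rows relative to the present pose"""
    o=get_obs(); q0=o["qpos"]; frm=(o["ee_pos"],Rot.from_euler('xyz',o["eef_rot"])); print("now",q0.round(2),"target",np.round(qt,2))
    for i in range(1,n+1):
        x,R=fk(q0+(qt-q0)*i/n,p); print(i,"tcp",x.round(3),end=""); move(x,R,frm)
E
python3 - <<'E'
from kin import *
p=fit()
x,R=grasp(cs,As,60,68,.10); q,k=ik(x,R,p); print(x,k); path(q,4,p)
x,R=grasp(cs,As,60,68,0); q,k=ik(x,R,p,q); print(q.round(2),k)
E
```

```text
[0.42299569 0.32788595 0.09803911] 5.449715255299323e-26
now [ 0.8   0.4   1.42  0.04  1.68 -0.42] target [ 0.87  0.7   1.45 -0.62  1.52 -2.34]
1 tcp [0.342 0.371 0.185]  move [-0.1567, 0.0122, 0.1345, 0.0222, -0.018, -0.0767] rows>= 3.4
2 tcp [0.369 0.353 0.151]  move [-0.3078, 0.0215, 0.2461, 0.0531, -0.0257, -0.1553] rows>= 7.0
3 tcp [0.396 0.338 0.123]  move [-0.4505, 0.0354, 0.3359, 0.091, -0.0203, -0.2342] rows>= 10.6
4 tcp [0.423 0.328 0.098]  move [-0.5816, 0.0607, 0.4069, 0.1341, 0.0015, -0.3114] rows>= 14.2
[ 0.77  0.76  1.59 -0.7   1.32 -2.28] 2.3149495570042966e-28
```

Emit:
{"fn": "play_rows", "kwargs": {
  "motion": [
    [[-0.157,0.012,0.134,0.022,-0.018,-0.077,1],[-0.157,0.012,0.134,0.022,-0.018,-0.077,1],[-0.157,0.012,0.134,0.022,-0.018,-0.077,1],[-0.308,0.021,0.246,0.053,-0.026,-0.155,1],[-0.308,0.021,0.246,0.053,-0.026,-0.155,1],[-0.308,0.021,0.246,0.053,-0.026,-0.155,1],[-0.308,0.021,0.246,0.053,-0.026,-0.155,1],[-0.45,0.035,0.336,0.091,-0.02,-0.234,1],[-0.45,0.035,0.336,0.091,-0.02,-0.234,1],[-0.45,0.035,0.336,0.091,-0.02,-0.234,1]]
  ]
}}

```text
time_s: 1.8
ee_pos: [0.3961, 0.3379, 0.1219]
eef_rot: [-2.825, -0.561, -2.075]
force: [-0.5, -0.3, 0.5]
grip_width: 0.0939
grip_force: 0.0
```

```bash
cat > s.py <<'E'
from kin import *
log(); p=fit(True)
x,R=grasp(cs,As,60,68,.08); move(x,R)
q,k=ik(x,R,p); print(q.round(2),k)
x,R=grasp(cs,As,60,68,0); move(x,R)
E
python3 s.py
```

```text
params [ 0.011  0.034  0.216  0.028 -0.003  0.425  0.038  0.414  0.007  0.005
  0.251] pos res mm 0.04 rot res 0.0
  move [-0.0608, -0.1012, 0.182, 0.0281, 0.0181, -0.0996] rows>= 4.4
[ 0.85  0.69  1.49 -0.64  1.49 -2.33] 1.1228445057829685e-26
  move [-0.044, -0.1647, 0.4951, 0.0281, 0.0181, -0.0996] rows>= 4.4
```

Emit:
{"fn": "play_rows", "kwargs": {
  "motion": [
    [[-0.061,-0.101,0.182,0.028,0.018,-0.1,1],[-0.061,-0.101,0.182,0.028,0.018,-0.1,1],[-0.061,-0.101,0.182,0.028,0.018,-0.1,1],[-0.061,-0.101,0.182,0.028,0.018,-0.1,1],[-0.061,-0.101,0.182,0.028,0.018,-0.1,1],[-0.055,-0.123,0.287,0.028,0.018,-0.1,1],[-0.05,-0.144,0.391,0.028,0.018,-0.1,1],[-0.044,-0.165,0.495,0.028,0.018,-0.1,1],[-0.044,-0.165,0.495,0.028,0.018,-0.1,1]]
  ]
}}

```text
time_s: 2.7
ee_pos: [0.441, 0.2579, 0.0262]
eef_rot: [3.139, -0.785, -1.305]
force: [-0.6, 0.9, -0.3]
grip_width: 0.0941
grip_force: 0.0
```

Run:
```python
from kin import *
log(); p=fit(True)
x,R=grasp(cs,As,60,68,0); print(x); move(x,R)
for n in("side",):
    c=camera(n); cv2.imwrite("pics/s1.png",cv2.resize(c["frame"][180:330,180:380,::-1],None,fx=3,fy=3))
```

```text
params [ 0.001  0.037  0.221 -0.001 -0.     0.424  0.041  0.447 -0.     0.
  0.252] pos res mm 0.0 rot res 0.0
[0.44177334 0.25971411 0.02732843]
  move [-0.0011, -0.0048, -0.0074, 0.0007, 0.0001, -0.0003] rows>= 0.0
```

View pics/s1.png

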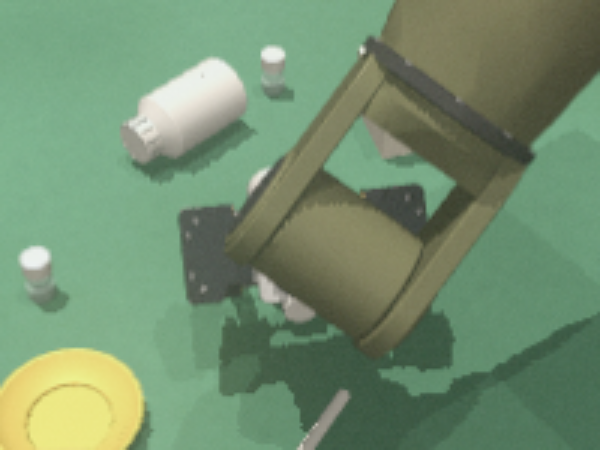

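The crop shows the gripper straddling the slim bottle. The cap is visible at about (290,305) and the base at (260,180), and nothing has been disturbed. I'll close on it.

Emit:
{"fn": "play_rows", "kwargs": {
  "motion": [
    [[0,0,0,0,0,0,-1],[0,0,0,0,0,0,-1],[0,0,0,0,0,0,-1],[0,0,0,0,0,0,-1],[0,0,0,0,0,0,-1],[0,0,0,0,0,0,-1]]
  ],
  "grip_force": 25
}}

```text
time_s: 3.35
ee_pos: [0.4422, 0.2592, 0.0281]
eef_rot: [-3.139, -0.783, -1.308]
force: [-0.3, 0.2, 1.3]
grip_width: 0.0497
grip_force: 0.0
```

```bash
cat > s2.py <<'E'
from kin import *
p=fit(); o=get_obs(); print(o["grip_width"],o["grip_force"],o["ee_pos"])
TR=(.612,-.25); F=-115
R0=Rot.from_euler('xyz',o["eef_rot"]); x1=o["ee_pos"]+[0,0,.16]; move(x1,R0); q1,k=ik(x1,R0,p,o["qpos"]); print("lift",q1.round(2),k)
# entry: outside the shelf, back along approach azimuth
x3,R3=place(TR,F,60,.03); x2=x3-.2*np.r_[az(F)[:2],0]+[0,0,.04]
g=np.array([-.2,.8,1.2,-.8,1.4,.5])
q3,k3=ik(x3,R3,p,g); q2,k2=ik(x2,R3,p,g); print("entry",x2.round(3),q2.round(2),k2,"place",x3.round(3),q3.round(2),k3)
xx=x1.copy(); 
for i in range(0,11):
    x,R=fk(q1+(q2-q1)*i/10,p); ax=R.apply([-np.sin(np.radians(TH))*1,0,0]); 
    b=R.apply(R3.inv().apply([0,0,1])); print(i,x.round(3),"bottle axis",b.round(2),"base",(x-.06*b).round(3),"cap",(x+.076*b).round(3))
E
python3 s2.py
```

```text
0.04968744943894776 0.0 [0.44220067 0.25921148 0.02812398]
  move [0.4515, -0.001, -0.4536, 0.0, 0.0, 0.0] rows>= 3.2
lift [ 0.77  0.48  1.54 -0.68  1.57 -2.45] 0.0003974480379774191
entry [ 0.698 -0.066  0.136] [ 0.08  0.98  0.83 -0.68  1.74  0.53] 3.813741729539546e-18 place [ 0.613 -0.247  0.096] [-0.18  0.82  1.21 -0.76  1.42  0.5 ] 5.538081331277782e-19
0 [0.441 0.26  0.187] bottle axis [-0.25  0.97 -0.01] base [0.456 0.201 0.187] cap [0.422 0.333 0.186]
1 [0.476 0.243 0.185] bottle axis [0.04 1.   0.02] base [0.473 0.183 0.184] cap [0.478 0.319 0.187]
2 [0.509 0.223 0.183] bottle axis [0.31 0.95 0.1 ] base [0.491 0.166 0.177] cap [0.533 0.295 0.19 ]
3 [0.542 0.199 0.179] bottle axis [0.53 0.82 0.21] base [0.51  0.149 0.167] cap [0.582 0.261 0.195]
4 [0.573 0.17  0.175] bottle axis [0.68 0.64 0.35] base [0.532 0.132 0.154] cap [0.624 0.219 0.202]
5 [0.601 0.139 0.17 ] bottle axis [0.74 0.44 0.51] base [0.557 0.112 0.14 ] cap [0.658 0.172 0.209]
6 [0.627 0.103 0.165] bottle axis [0.71 0.24 0.66] base [0.584 0.089 0.125] cap [0.681 0.122 0.215]
7 [0.65  0.065 0.158] bottle axis [0.6  0.08 0.8 ] base [0.614 0.06  0.111] cap [0.696 0.071 0.219]
8 [0.67  0.024 0.152] bottle axis [ 0.42 -0.03  0.91] base [0.644 0.025 0.097] cap [0.702 0.022 0.22 ]
9 [ 0.686 -0.02   0.144] bottle axis [ 0.21 -0.05  0.98] base [ 0.673 -0.017  0.085] cap [ 0.702 -0.024  0.218]
10 [ 0.698 -0.066  0.136] bottle axis [-0. -0.  1.] base [ 0.698 -0.066  0.076] cap [ 0.698 -0.066  0.212]
```

Emit:
{"fn": "play_rows", "kwargs": {
  "motion": [
    [[0,0,0,0,0,0,-1],[0,0,0,0,0,0,-1],[0,0,0,0,0,0,-1],[0.056,0,-0.056,0,0,0,-1],[0.14,0,-0.14,0,0,0,-1],[0.28,0,-0.28,0,0,0,-1],[0.28,0,-0.28,0,0,0,-1]]
  ]
}}

```text
time_s: 4.05
ee_pos: [0.4436, 0.2602, 0.1321]
eef_rot: [-3.129, -0.779, -1.316]
force: [0.2, 0.3, -1.5]
grip_width: 0.0473
grip_force: 25.0
```

```bash
cat > s3.py <<'E'
from kin import *
p=fit(); o=get_obs(); print(o["grip_width"],o["grip_force"],o["ee_pos"])
TR=(.612,-.25); F=-115
x3,R3=place(TR,F,60,.03); x2=x3-.2*np.r_[az(F)[:2],0]+[0,0,.04]
q2,k2=ik(x2,R3,p,np.array([-.2,.8,1.2,-.8,1.4,.5]))
path(q2,10,p)
q1=o["qpos"]
for i in range(0,11,2):
    x,R=fk(q1+(q2-q1)*i/10,p); b=R.apply(R3.inv().apply([0,0,1])); print(i,"base",(x-.06*b).round(3),"cap",(x+.076*b).round(3))
E
python3 s3.py
```

```text
0.04734996151080208 24.978453665971756 [0.44363092 0.26020394 0.13214576]
now [ 0.76  0.56  1.57 -0.67  1.48 -2.41] target [ 0.08  0.98  0.83 -0.68  1.74  0.53]
1 tcp [0.479 0.244 0.134]  move [0.0769, -0.1176, 0.0655, -0.0076, 0.0017, 0.0578] rows>= 2.4
2 tcp [0.512 0.223 0.136]  move [0.1633, -0.227, 0.142, -0.0147, 0.0058, 0.1155] rows>= 4.9
3 tcp [0.545 0.198 0.138]  move [0.2584, -0.3267, 0.2293, -0.0212, 0.0123, 0.1731] rows>= 7.3
4 tcp [0.575 0.17  0.138]  move [0.3613, -0.415, 0.3266, -0.0266, 0.0215, 0.2305] rows>= 9.8
5 tcp [0.604 0.138 0.139]  move [0.4713, -0.4907, 0.4331, -0.0304, 0.0333, 0.2875] rows>= 12.2
6 tcp [0.629 0.102 0.139]  move [0.5874, -0.5524, 0.5478, -0.032, 0.0481, 0.3441] rows>= 14.6
7 tcp [0.652 0.064 0.139]  move [0.7086, -0.5991, 0.6696, -0.0308, 0.0662, 0.4] rows>= 17.0
8 tcp [0.671 0.023 0.138]  move [0.8338, -0.6298, 0.7974, -0.0257, 0.0881, 0.4548] rows>= 19.4
9 tcp [ 0.686 -0.021  0.137]  move [0.9618, -0.6438, 0.9299, 0.0141, -0.1051, -0.4672] rows>= 20.1
10 tcp [ 0.698 -0.066  0.136]  move [1.0915, -0.6405, 1.0659, -0.0019, -0.1067, -0.4091] rows>= 17.7
0 base [0.459 0.202 0.132] cap [0.424 0.334 0.132]
2 base [0.495 0.166 0.13 ] cap [0.535 0.295 0.144]
4 base [0.535 0.131 0.117] cap [0.627 0.219 0.165]
6 base [0.586 0.088 0.1  ] cap [0.683 0.121 0.189]
8 base [0.645 0.024 0.084] cap [0.703 0.021 0.207]
10 base [ 0.698 -0.066  0.076] cap [ 0.698 -0.066  0.212]
```

Emit:
{"fn": "play_rows", "kwargs": {
  "motion": [
    [[0.077,-0.118,0.066,-0.008,0.002,0.058,-1],[0.077,-0.118,0.066,-0.008,0.002,0.058,-1],[0.163,-0.227,0.142,-0.015,0.006,0.116,-1],[0.163,-0.227,0.142,-0.015,0.006,0.116,-1],[0.163,-0.227,0.142,-0.015,0.006,0.116,-1],[0.258,-0.327,0.229,-0.021,0.012,0.173,-1],[0.258,-0.327,0.229,-0.021,0.012,0.173,-1],[0.361,-0.415,0.327,-0.027,0.022,0.23,-1],[0.361,-0.415,0.327,-0.027,0.022,0.23,-1],[0.361,-0.415,0.327,-0.027,0.022,0.23,-1]]
  ]
}}

```text
time_s: 5.05
ee_pos: [0.5742, 0.1675, 0.1315]
eef_rot: [-2.372, -0.223, -2.938]
force: [-0.3, 1.4, -1.8]
grip_width: 0.0474
grip_force: 25.0
```

```bash
sed -i 's/path(q2,10,p)/path(q2,6,p)/' s3.py; python3 s3.py
```

```text
0.04741300130327255 24.975382536649704 [0.57417202 0.16745954 0.13154931]
now [ 0.49  0.74  1.27 -0.67  1.59 -1.23] target [ 0.08  0.98  0.83 -0.68  1.74  0.53]
1 tcp [0.603 0.136 0.133]  move [-0.0821, -0.1226, 0.0842, -0.0013, 0.0077, 0.0577] rows>= 2.4
2 tcp [0.628 0.101 0.134]  move [-0.1518, -0.2501, 0.179, -0.0002, 0.0159, 0.1154] rows>= 4.9
3 tcp [0.651 0.063 0.135]  move [-0.2077, -0.3814, 0.2837, 0.0034, 0.0243, 0.173] rows>= 7.3
4 tcp [0.67  0.022 0.136]  move [-0.249, -0.5154, 0.3974, 0.0098, 0.0326, 0.2303] rows>= 9.8
5 tcp [ 0.686 -0.021  0.136]  move [-0.2748, -0.6506, 0.519, 0.0193, 0.0405, 0.2874] rows>= 12.2
6 tcp [ 0.698 -0.066  0.136]  move [-0.2844, -0.7859, 0.6476, 0.0323, 0.0476, 0.344] rows>= 14.6
0 base [0.533 0.129 0.111] cap [0.626 0.216 0.157]
2 base [0.563 0.105 0.102] cap [0.665 0.159 0.173]
4 base [0.597 0.076 0.092] cap [0.69  0.099 0.189]
6 base [0.633 0.038 0.084] cap [0.701 0.039 0.201]
8 base [ 0.668 -0.009  0.078] cap [ 0.703 -0.016  0.209]
10 base [ 0.698 -0.066  0.076] cap [ 0.698 -0.066  0.212]
```

Emit:
{"fn": "play_rows", "kwargs": {
  "motion": [
    [[-0.082,-0.123,0.084,-0.001,0.008,0.058,-1],[-0.082,-0.123,0.084,-0.001,0.008,0.058,-1],[-0.152,-0.25,0.179,0,0.016,0.115,-1],[-0.152,-0.25,0.179,0,0.016,0.115,-1],[-0.152,-0.25,0.179,0,0.016,0.115,-1],[-0.208,-0.381,0.284,0.003,0.024,0.173,-1],[-0.208,-0.381,0.284,0.003,0.024,0.173,-1],[-0.249,-0.515,0.397,0.01,0.033,0.23,-1],[-0.249,-0.515,0.397,0.01,0.033,0.23,-1],[-0.249,-0.515,0.397,0.01,0.033,0.23,-1]]
  ]
}}

```text
time_s: 6.05
ee_pos: [0.6709, 0.0227, 0.1351]
eef_rot: [-2.602, 0.612, 2.077]
force: [-0.1, 0.2, -1.2]
grip_width: 0.0478
grip_force: 25.0
```

Run:
```python
from kin import *
p=fit(); x3,R3=place((.612,-.25),-115,60,.03); x2=x3-.2*np.r_[az(-115)[:2],0]+[0,0,.04]; move(x2,R3)
```

```text
move [-0.2986, 0.0387, 0.2171, 0.0146, 0.0059, 0.1157] rows>= 4.9
```

Next I'll move to the entry pose in front of the shelf, then check the bottle's tilt and the tray positions with the cameras.

Emit:
{"fn": "play_rows", "kwargs": {
  "motion": [
    [[-0.299,0.039,0.217,0.015,0.006,0.116,-1],[-0.299,0.039,0.217,0.015,0.006,0.116,-1],[-0.299,0.039,0.217,0.015,0.006,0.116,-1],[-0.299,0.039,0.217,0.015,0.006,0.116,-1],[-0.299,0.039,0.217,0.015,0.006,0.116,-1],[-0.299,0.039,0.217,0.015,0.006,0.116,-1],[-0.299,0.039,0.217,0.015,0.006,0.116,-1]]
  ]
}}

```text
time_s: 6.75
ee_pos: [0.6983, -0.0647, 0.1363]
eef_rot: [-3.133, 0.786, 1.148]
force: [-0.4, -0.1, -2.1]
grip_width: 0.048
grip_force: 25.0
```

Run:
```python
from kin import *
log(); p=fit(True); x3,R3=place((.612,-.25),-115,60,.03); x2=x3-.2*np.r_[az(-115)[:2],0]+[0,0,.04]; move(x2,R3); print(get_obs()["ee_pos"])
ims=[]
for n in("top","side"):
    c=camera(n); np.savez(n+"1.npz",**c); ims.append(c["frame"][...,::-1])
cv2.imwrite("pics/e1.png",np.hstack([cv2.resize(ims[0][100:300,330:530],(400,400)),cv2.resize(ims[1][50:250,150:350],(400,400))]))
```

```text
params [ 0.     0.037  0.221 -0.    -0.     0.424  0.041  0.447 -0.     0.
  0.252] pos res mm 0.0 rot res 0.0
  move [-0.003, 0.0002, 0.0059, 0.0001, 0.0001, 0.0015] rows>= 0.1
[ 0.69833497 -0.06473481  0.13633112]
```

View pics/e1.png

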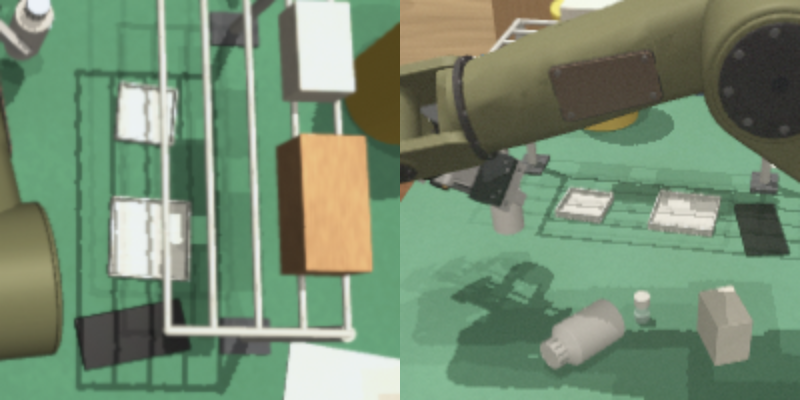

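The left half (top crop) shows the small tray at (147,113) and the large tray at (150,240). The right half (side crop) shows the slim bottle hanging near vertical at (508,210), with the small tray at (585,205). I'll refine the tray centres from the side view and measure the bottle's lean.

Run:
```python
from kin import *
for n in("top","side"):
    c=dict(np.load(n+"1.npz")); W=pts(c); g=c["frame"].astype(int)
    # steel/white = low saturation and bright vs the green table
    sat=g.max(-1)-g.min(-1); m=(sat<45)&(g.min(-1)>70)&(W[...,2]>.004)&(W[...,2]<.022)
    for nm,cx,cy,r,S in(("small",.612,-.25,.055,82),("large",.436,-.244,.07,110)):
        k=m&(abs(W[...,0]-cx)<r)&(abs(W[...,1]-cy)<r)
        P=W[k]; R=cv2.minAreaRect(P[:,:2].astype(np.float32)*1000); print(n,nm,len(P),np.round(R[0],1),np.round(R[1],1),round(R[2],1))
    o=get_obs(); x=o["ee_pos"]
    k=(sat<45)&(g.min(-1)>70)&(np.hypot(W[...,0]-x[0],W[...,1]-x[1])<.04)&(W[...,2]<.12)&(W[...,2]>.06)
    P=W[k]; print(n,"bottle pts",len(P),P.min(0).round(3),P.max(0).round(3)) if len(P) else 0
    if n=="side" and len(P)>50:
        # mid column per row -> axis in image; compare to the vertical through the bottle
        v,u=np.nonzero(k)
        for z0 in np.arange(.07,.115,.01):
            s=abs(P[:,2]-z0)<.006
            if s.sum()>5: print(z0.round(3),s.sum(),P[s].mean(0).round(4),P[s,0].min().round(4),P[s,0].max().round(4))
```

```text
top small 294 [ 608.  -248.4] [85.  90.5] 80.3
top large 527 [ 431.1 -244.5] [114.  119.8] 84.7
top bottle pts 56 [ 0.671 -0.087  0.074] [ 0.691 -0.045  0.119]
side small 156 [ 615.1 -248.4] [88.4 85. ] 81.4
side large 224 [ 437.5 -243. ] [117.8 111.4] 83.9
side bottle pts 203 [ 0.673 -0.071  0.072] [ 0.721 -0.039  0.12 ]
0.07 12 [ 0.693  -0.0482  0.0744] 0.6745 0.7142
0.08 53 [ 0.6898 -0.0485  0.0802] 0.673 0.7183
0.09 58 [ 0.6921 -0.0499  0.0901] 0.6729 0.7211
0.1 54 [ 0.693  -0.0482  0.1001] 0.6741 0.7211
0.11 52 [ 0.6919 -0.049   0.1099] 0.6733 0.717
```

Run:
```python
from kin import *
for up in(.03,.006,0.,-.002):
    x3,R3=place((.613,-.2495),-115,60,up); print(up,x3.round(4)); move(x3,R3)
```

```text
0.03 [ 0.6142 -0.2469  0.0958]
  move [-0.452, -0.0013, 0.6844, 0.0002, 0.0001, 0.0013] rows>= 4.1
0.006 [ 0.6142 -0.2469  0.0718]
  move [-0.3841, -0.0008, 0.7523, 0.0002, 0.0001, 0.0013] rows>= 4.2
0.0 [ 0.6142 -0.2469  0.0658]
  move [-0.3671, -0.0007, 0.7692, 0.0002, 0.0001, 0.0013] rows>= 4.3
-0.002 [ 0.6142 -0.2469  0.0638]
  move [-0.3615, -0.0006, 0.7749, 0.0002, 0.0001, 0.0013] rows>= 4.3
```

Emit:
{"fn": "play_rows", "kwargs": {
  "motion": [
    [[-0.09,0,0.136,0,0,0.001,-1],[-0.18,0,0.273,0,0,0.001,-1],[-0.271,0,0.41,0,0,0.001,-1],[-0.36,0,0.547,0,0,0.001,-1],[-0.41,0,0.62,0,0,0.001,-1],[-0.452,-0.001,0.684,0,0,0.001,-1],[-0.452,-0.001,0.684,0,0,0.001,-1],[-0.418,-0.001,0.718,0,0,0.001,-1],[-0.384,-0.001,0.752,0,0,0.001,-1],[-0.384,-0.001,0.752,0,0,0.001,-1]]
  ]
}}

```text
time_s: 7.85
ee_pos: [0.6135, -0.2456, 0.0695]
eef_rot: [-3.139, 0.786, 1.137]
force: [0.2, 0.2, -1.5]
grip_width: 0.0473
grip_force: 25.0
```

Run:
```python
from kin import *
o=log(); print(o["ee_pos"],o["force"])
for up in(.003,0.,-.002):
    x3,R3=place((.613,-.2495),-115,60,up); print(up); move(x3,R3)
c=camera("side"); W=pts(c); g=c["frame"].astype(int); sat=g.max(-1)-g.min(-1)
k=(sat<45)&(g.min(-1)>70)&(np.hypot(W[...,0]-.613,W[...,1]+.2495)<.03)&(W[...,2]<.16)&(W[...,2]>.02)
P=W[k]; 
for z0 in np.arange(.02,.16,.01):
    s=abs(P[:,2]-z0)<.006
    if s.sum()>5: print(z0.round(3),s.sum(),P[s].mean(0).round(4),P[s,0].min().round(4),P[s,0].max().round(4))
cv2.imwrite("pics/p1.png",cv2.resize(c["frame"][60:200,170:360,::-1],None,fx=4,fy=4))
```

```text
[ 0.61349578 -0.24562802  0.06948071] [ 0.18659772  0.19214181 -1.49165362]
0.003
  move [-0.0007, 0.0048, 0.0044, -0.0001, 0.0001, 0.0003] rows>= 0.0
0.0
  move [0.0078, 0.0048, 0.0128, -0.0001, 0.0001, 0.0003] rows>= 0.1
-0.002
  move [0.0135, 0.0048, 0.0185, -0.0001, 0.0001, 0.0003] rows>= 0.1
0.02 21 [ 0.608  -0.2301  0.0225] 0.5881 0.6318
0.03 37 [ 0.6089 -0.2293  0.0298] 0.5881 0.6314
0.04 43 [ 0.6094 -0.2288  0.0404] 0.5895 0.6353
0.05 31 [ 0.6142 -0.2288  0.0489] 0.5891 0.6354
0.06 12 [ 0.6175 -0.2255  0.0578] 0.6072 0.6297
0.14 27 [ 0.6085 -0.2453  0.1404] 0.5995 0.6192
```

View pics/p1.png

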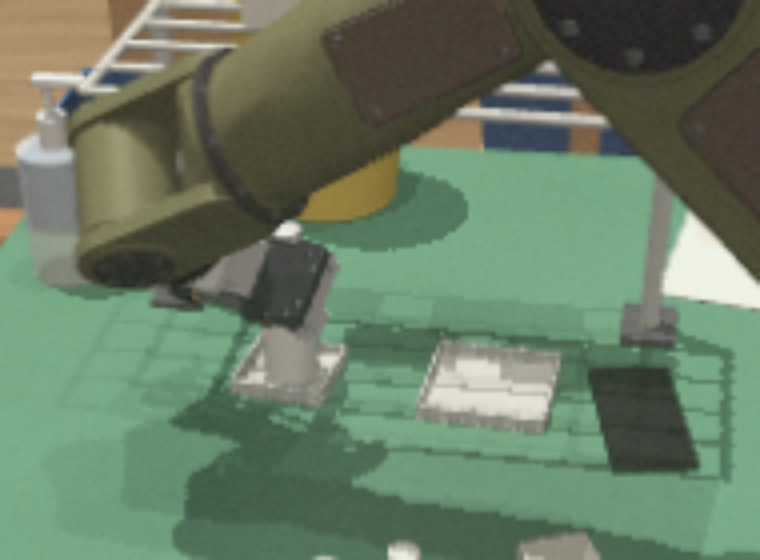

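The slim bottle is over the small tray at (290,365), upright, cap visible at (288,232) and the shelf clear. I'll lower it gently.

Emit:
{"fn": "play_rows", "kwargs": {
  "motion": [
    [[0.002,0,0.002,0,0,0,-1],[0.004,0,0.004,0,0,0,-1],[0.006,0,0.006,0,0,0,-1],[0.008,0,0.008,0,0,0,-1],[0.01,0,0.01,0,0,0,-1],[0.01,0,0.01,0,0,0,-1]]
  ]
}}

```text
time_s: 8.5
ee_pos: [0.6139, -0.2469, 0.0687]
eef_rot: [3.139, 0.785, 1.132]
force: [-0.6, 0.5, -2.1]
grip_width: 0.0475
grip_force: 25.0
```

Emit:
{"fn": "play_rows", "kwargs": {
  "motion": [
    [[0.002,0,0.002,0,0,0,-1],[0.004,0,0.004,0,0,0,-1],[0.006,0,0.006,0,0,0,-1],[0.006,0,0.006,0,0,0,-1]]
  ]
}}

```text
time_s: 8.9
ee_pos: [0.6139, -0.2468, 0.0665]
eef_rot: [3.139, 0.785, 1.132]
force: [-0.0, -0.4, -1.5]
grip_width: 0.0475
grip_force: 25.0
```

Emit:
{"fn": "play_rows", "kwargs": {
  "motion": [
    [[0.002,0,0.002,0,0,0,-1],[0.003,0,0.003,0,0,0,-1],[0.003,0,0.003,0,0,0,-1]]
  ]
}}

```text
time_s: 9.2
ee_pos: [0.614, -0.2469, 0.066]
eef_rot: [3.139, 0.786, 1.132]
force: [-1.6, 1.7, 3.9]
grip_width: 0.0476
grip_force: 25.0
```

Emit:
{"fn": "play_rows", "kwargs": {
  "motion": [
    [[0,0,0,0,0,0,-0.4],[0,0,0,0,0,0,0],[0,0,0,0,0,0,1],[0,0,0,0,0,0,1],[0,0,0,0,0,0,1],[0,0,0,0,0,0,1],[0,0,0,0,0,0,1],[0,0,0,0,0,0,1]]
  ]
}}

```text
time_s: 10.0
ee_pos: [0.614, -0.2469, 0.0655]
eef_rot: [3.139, 0.785, 1.132]
force: [0.6, 1.4, 0.5]
grip_width: 0.0918
grip_force: 0.0
```

Emit:
{"fn": "play_rows", "kwargs": {
  "motion": [
    [[0.05,0,-0.05,0,0,0,1],[0.12,0,-0.12,0,0,0,1],[0.21,0,-0.21,0,0,0,1],[0.33,0,-0.33,0,0,0,1],[0.45,0,-0.45,0,0,0,1],[0.56,0,-0.56,0,0,0,1],[0.4,0,-0.72,0,0,0,1],[0.3,0,-0.82,0,0,0,1],[0.3,0,-0.82,0,0,0,1]]
  ]
}}

```text
time_s: 10.9
ee_pos: [0.6995, -0.0657, 0.1642]
eef_rot: [3.127, 0.781, 1.125]
force: [0.4, 0.2, 1.2]
grip_width: 0.0938
grip_force: 0.0
```

```bash
cat > s4.py <<'E'
from kin import *
o=log(); p=fit(); print(o["grip_width"],o["ee_pos"])
c=camera("side"); W=pts(c); g=c["frame"].astype(int); sat=g.max(-1)-g.min(-1)
k=(sat<45)&(g.min(-1)>70)&(np.hypot(W[...,0]-.613,W[...,1]+.2495)<.035)&(W[...,2]<.16)&(W[...,2]>.02)
P=W[k]; 
for z0 in (.03,.06,.09,.13):
    s=abs(P[:,2]-z0)<.006
    if s.sum()>5: print(z0,s.sum(),P[s].mean(0).round(4),P[s,0].min().round(4),P[s,0].max().round(4))
print("top z",P[:,2].max())
x,R=grasp(ct,At,45,55,.12); q,k=ik(x,R,p,np.array([.3,.9,1.2,-.4,1.6,-2.])); print(x,k); path(q,6,p)
E
python3 s4.py
```

```text
0.09384882715951817 [ 0.69953457 -0.06570471  0.16417228]
0.03 39 [ 0.6097 -0.23    0.0303] 0.59 0.6325
0.06 43 [ 0.6106 -0.2302  0.0596] 0.5892 0.6339
0.09 48 [ 0.6076 -0.2313  0.0903] 0.5889 0.6369
0.13 30 [ 0.6093 -0.2394  0.1291] 0.5975 0.6245
top z 0.1405308170758438
[0.59903873 0.18764634 0.11918124] 4.341317760356401e-24
now [ 0.08  0.96  0.81 -0.68  1.77  0.51] target [ 0.39  1.    0.82 -0.4   2.   -2.13]
1 tcp [ 0.688 -0.021  0.151]  move [0.1303, -0.1139, -0.0764, 0.0036, 0.0033, -0.0785] rows>= 3.3
2 tcp [0.675 0.023 0.143]  move [0.2521, -0.236, -0.1505, 0.0061, 0.0079, -0.1572] rows>= 6.6
3 tcp [0.66  0.067 0.135]  move [0.365, -0.3656, -0.2217, 0.0073, 0.0135, -0.2361] rows>= 9.9
4 tcp [0.642 0.108 0.129]  move [0.4686, -0.5019, -0.2898, 0.0072, 0.0205, -0.3152] rows>= 13.2
5 tcp [0.622 0.149 0.123]  move [0.5625, -0.644, -0.3544, 0.0052, 0.0291, -0.3942] rows>= 16.6
6 tcp [0.599 0.188 0.119]  move [0.6465, -0.791, -0.4153, 0.0009, 0.0399, -0.4731] rows>= 19.9
```

The slim bottle is upright near the tray centre, with its top at 0.140 m against an expected 0.139. Now for the stout bottle.

Emit:
{"fn": "play_rows", "kwargs": {
  "motion": [
    [[0.13,-0.114,-0.076,0.004,0.003,-0.078,1],[0.13,-0.114,-0.076,0.004,0.003,-0.078,1],[0.13,-0.114,-0.076,0.004,0.003,-0.078,1],[0.252,-0.236,-0.15,0.006,0.008,-0.157,1],[0.252,-0.236,-0.15,0.006,0.008,-0.157,1],[0.252,-0.236,-0.15,0.006,0.008,-0.157,1],[0.365,-0.366,-0.222,0.007,0.014,-0.236,1],[0.365,-0.366,-0.222,0.007,0.014,-0.236,1],[0.365,-0.366,-0.222,0.007,0.014,-0.236,1],[0.365,-0.366,-0.222,0.007,0.014,-0.236,1]]
  ]
}}

```text
time_s: 11.95
ee_pos: [0.6582, 0.0663, 0.1307]
eef_rot: [-2.384, -0.005, 2.588]
force: [1.0, 0.4, 0.2]
grip_width: 0.094
grip_force: 0.0
```

```bash
cat > s5.py <<'E'
from kin import *
p=fit(); x,R=grasp(ct,At,45,55,.12); q,k=ik(x,R,p,np.array([.3,.9,1.2,-.4,1.6,-2.])); path(q,3,p)
E
python3 s5.py
```

```text
now [ 0.23  0.98  0.82 -0.53  1.88 -0.81] target [ 0.39  1.    0.82 -0.4   2.   -2.13]
1 tcp [0.641 0.108 0.126]  move [0.1475, 0.0907, -0.0583, -0.0006, 0.0043, -0.0787] rows>= 3.3
2 tcp [0.621 0.149 0.122]  move [0.2998, 0.1717, -0.1128, -0.0025, 0.0085, -0.1575] rows>= 6.6
3 tcp [0.599 0.188 0.119]  move [0.456, 0.2428, -0.1633, -0.006, 0.0127, -0.2364] rows>= 9.9
```

Emit:
{"fn": "play_rows", "kwargs": {
  "motion": [
    [[0.148,0.091,-0.058,0,0.004,-0.079,1],[0.148,0.091,-0.058,0,0.004,-0.079,1],[0.148,0.091,-0.058,0,0.004,-0.079,1],[0.3,0.172,-0.113,-0.002,0.008,-0.157,1],[0.3,0.172,-0.113,-0.002,0.008,-0.157,1],[0.3,0.172,-0.113,-0.002,0.008,-0.157,1],[0.456,0.243,-0.163,-0.006,0.013,-0.236,1],[0.456,0.243,-0.163,-0.006,0.013,-0.236,1],[0.456,0.243,-0.163,-0.006,0.013,-0.236,1],[0.456,0.243,-0.163,-0.006,0.013,-0.236,1]]
  ]
}}

```text
time_s: 12.95
ee_pos: [0.5995, 0.1877, 0.1186]
eef_rot: [-3.14, -0.787, -2.241]
force: [0.6, 0.4, 0.6]
grip_width: 0.0938
grip_force: 0.0
```

Run:
```python
from kin import *
log(); p=fit()
for b in(.04,0):
    x,R=grasp(ct,At,45,55,b); q,k=ik(x,R,p,np.array([.3,.9,1.2,-.4,1.6,-2.])); print(x,q.round(2),k); move(x,R)
c=camera("side"); W=pts(c); g=c["frame"].astype(int); sat=g.max(-1)-g.min(-1)
k=(sat<45)&(g.min(-1)>90)&(np.hypot(W[...,0]-.551,W[...,1]-.1266)<.07)&(W[...,2]<.07)&(W[...,2]>.015)
v,u=np.nonzero(k); print(len(u),np.median(W[k],0))
cv2.imwrite("pics/g2.png",cv2.resize(c["frame"][150:290,170:340,::-1],None,fx=4,fy=4))
```

```text
[0.56405627 0.14319156 0.0626127 ] [ 0.35  0.94  1.07 -0.39  1.81 -2.08] 1.4254793907619562e-19
  move [0.0024, 0.0009, 0.3193, 0.0002, -0.0002, -0.0004] rows>= 1.6
[0.54656504 0.12096417 0.03432843] [ 0.33  0.93  1.17 -0.4   1.72 -2.07] 1.5731694140471322e-24
  move [0.0022, 0.0007, 0.4793, 0.0002, -0.0002, -0.0004] rows>= 2.4
795 [0.54233964 0.13668684 0.0473106 ]
```

View pics/g2.png

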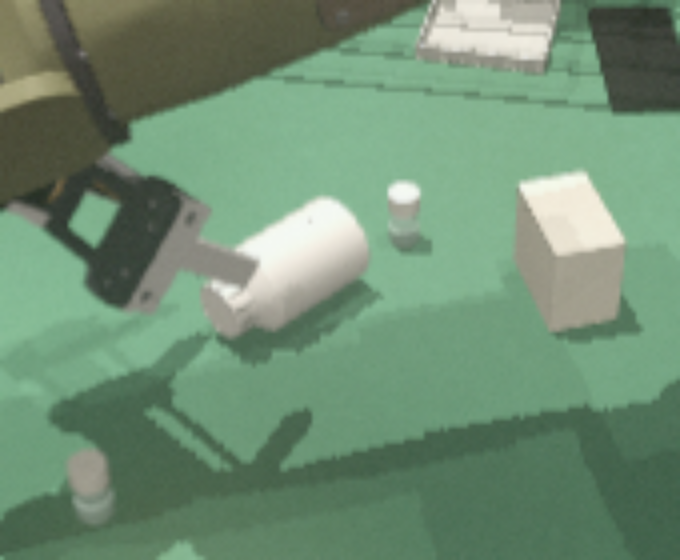

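The stout bottle is undisturbed at (290,265). The gripper is lined up on its axis and the vial at (404,210) is clear. I'll descend and grip.

Emit:
{"fn": "play_rows", "kwargs": {
  "motion": [
    [[0.001,0,0.12,0,0,0,1],[0.002,0.001,0.24,0,0,0,1],[0.002,0.001,0.34,0,0,0,1],[0.002,0.001,0.42,0,0,0,1],[0.002,0.001,0.479,0,0,0,1],[0.002,0.001,0.479,0,0,0,1],[0.002,0.001,0.479,0,0,0,1]]
  ]
}}

```text
time_s: 13.7
ee_pos: [0.5474, 0.1208, 0.0354]
eef_rot: [-3.131, -0.785, -2.254]
force: [0.6, -0.1, 0.5]
grip_width: 0.0938
grip_force: 0.0
```

Emit:
{"fn": "play_rows", "kwargs": {
  "motion": [
    [[0,0,0,0,0,0,-1],[0,0,0,0,0,0,-1],[0,0,0,0,0,0,-1],[0,0,0,0,0,0,-1],[0,0,0,0,0,0,-1],[0,0,0,0,0,0,-1],[0,0,0,0,0,0,-1],[0,0,0,0,0,0,-1]]
  ],
  "grip_force": 30
}}

```text
time_s: 14.5
ee_pos: [0.5476, 0.1203, 0.0357]
eef_rot: [-3.131, -0.784, -2.252]
force: [2.9, -0.3, 2.6]
grip_width: 0.0611
grip_force: 30.0
```

```bash
cat > s6.py <<'E'
from kin import *
p=fit(); o=get_obs(); print(o["grip_width"],o["grip_force"],o["ee_pos"])
R0=Rot.from_euler('xyz',o["eef_rot"]); x1=o["ee_pos"]+[0,0,.11]; move(x1,R0); q1,k=ik(x1,R0,p,o["qpos"]); print("lift",q1.round(2),k)
TR=(.436,-.2435)
for F in(-115,-125,-135):
    x3,R3=place(TR,F,45,.03); x2=np.array([.54,-.06,.13])
    g=np.array([-.2,.7,1.7,-.8,1.3,.8])
    q3,k3=ik(x3,R3,p,g); q2,k2=ik(x2,R3,p,g); q4,k4=ik(place(TR,F,45)[0],R3,p,g); print(F,"entry",q2.round(2),k2,"place",x3.round(3),q3.round(2),k3,q4.round(2),k4)
    for i in range(0,11,2):
        x,R=fk(q1+(q2-q1)*i/10,p); b=R.apply(R3.inv().apply([0,0,1])); print(i,x.round(3),"base",(x-.045*b).round(3),"cap",(x+.065*b).round(3))
E
python3 s6.py
```

```text
0.061143245847431464 29.999406337738037 [0.54759983 0.12033423 0.03565048]
  move [0.3108, -0.0032, -0.3115, 0.0, 0.0, 0.0] rows>= 2.2
lift [ 0.32  0.79  1.14 -0.42  1.88 -2.13] 2.7610447859284006e-23
-115 entry [ 0.1   0.64  1.45 -0.65  1.54  0.73] 9.128536242762297e-21 place [ 0.437 -0.241  0.081] [-0.22  0.52  1.78 -0.84  1.2   0.68] 3.520480055748988e-24 [-0.22  0.58  1.78 -0.85  1.16  0.72] 4.988521826960826e-21
0 [0.548 0.12  0.146] base [0.52  0.085 0.146] cap [0.588 0.171 0.146]
2 [0.551 0.083 0.142] base [0.511 0.061 0.137] cap [0.607 0.114 0.149]
4 [0.551 0.046 0.138] base [0.51  0.038 0.122] cap [0.611 0.057 0.162]
6 [0.55  0.009 0.135] base [0.516 0.012 0.105] cap [0.598 0.006 0.178]
8 [ 0.546 -0.026  0.132] base [ 0.528 -0.021  0.092] cap [ 0.572 -0.033  0.192]
10 [ 0.54 -0.06  0.13] base [ 0.54  -0.06   0.085] cap [ 0.54  -0.06   0.195]
-125 entry [ 0.08  0.68  1.36 -0.58  1.64  0.81] 3.607766166077557e-18 place [ 0.438 -0.241  0.081] [-0.24  0.57  1.69 -0.75  1.31  0.74] 2.959187125288079e-23 [-0.24  0.63  1.7  -0.76  1.27  0.78] 4.548203934291982e-30
0 [0.548 0.12  0.
[... 391 characters left out ...]
0.085] cap [ 0.54  -0.06   0.195]
-135 entry [ 0.04  0.73  1.29 -0.51  1.74  0.9 ] 2.134893343353251e-31 place [ 0.438 -0.242  0.081] [-0.27  0.62  1.61 -0.67  1.41  0.8 ] 1.3454112379692134e-22 [-0.27  0.67  1.62 -0.68  1.37  0.84] 2.0462283435385236e-30
0 [0.548 0.12  0.146] base [0.52  0.085 0.146] cap [0.588 0.171 0.146]
2 [0.551 0.084 0.142] base [0.51  0.065 0.138] cap [0.609 0.112 0.149]
4 [0.552 0.047 0.139] base [0.51  0.045 0.123] cap [0.613 0.051 0.162]
6 [0.55  0.011 0.136] base [0.518 0.02  0.106] cap [ 0.597 -0.002  0.179]
8 [ 0.546 -0.025  0.133] base [ 0.53  -0.015  0.092] cap [ 0.57  -0.039  0.192]
10 [ 0.54 -0.06  0.13] base [ 0.54  -0.06   0.085] cap [ 0.54  -0.06   0.195]
```

Emit:
{"fn": "play_rows", "kwargs": {
  "motion": [
    [[0.03,0,-0.03,0,0,0,-1],[0.1,0,-0.1,0,0,0,-1],[0.2,0,-0.2,0,0,0,-1],[0.31,0,-0.31,0,0,0,-1],[0.31,0,-0.31,0,0,0,-1],[0.31,0,-0.31,0,0,0,-1]]
  ]
}}

```text
time_s: 15.1
ee_pos: [0.5466, 0.1208, 0.1453]
eef_rot: [-3.132, -0.784, -2.252]
force: [-0.5, 0.0, -4.1]
grip_width: 0.0616
grip_force: 30.0
```

```bash
cat > s7.py <<'E'
from kin import *
import sys
p=fit(); o=get_obs(); print(o["grip_width"],o["grip_force"],o["ee_pos"])
TR=(.436,-.2435); F=-120; x3,R3=place(TR,F,45,.03); x2=np.array([.54,-.06,.13]); q2,k=ik(x2,R3,p,np.array([.1,.6,1.4,-.6,1.6,.8])); print(k); path(q2,int(sys.argv[1]),p)
E
python3 s7.py 7
```

```text
0.06156022818346121 29.99818056821823 [0.54662817 0.12084585 0.1452958 ]
4.9249880537870395e-30
now [ 0.33  0.79  1.14 -0.42  1.88 -2.13] target [ 0.09  0.66  1.4  -0.62  1.59  0.77]
1 tcp [0.549 0.094 0.143]  move [0.0463, -0.0741, 0.0621, 0.0021, -0.001, 0.0697] rows>= 2.9
2 tcp [0.55  0.068 0.14 ]  move [0.0952, -0.1444, 0.1255, 0.0038, -0.0028, 0.1391] rows>= 5.8
3 tcp [0.551 0.042 0.138]  move [0.1462, -0.2105, 0.1901, 0.0051, -0.0054, 0.2082] rows>= 8.7
4 tcp [0.55  0.016 0.136]  move [0.1991, -0.2723, 0.2555, 0.0057, -0.0088, 0.2771] rows>= 11.6
5 tcp [ 0.548 -0.01   0.134]  move [0.2537, -0.3297, 0.3218, 0.0054, -0.0131, 0.3456] rows>= 14.5
6 tcp [ 0.544 -0.035  0.132]  move [0.3097, -0.3825, 0.3886, 0.0037, -0.0183, 0.4138] rows>= 17.4
7 tcp [ 0.54 -0.06  0.13]  move [0.3667, -0.4306, 0.4559, 0.0003, -0.0246, 0.4816] rows>= 20.2
```

Emit:
{"fn": "play_rows", "kwargs": {
  "motion": [
    [[0.046,-0.074,0.062,0.002,-0.001,0.07,-1],[0.046,-0.074,0.062,0.002,-0.001,0.07,-1],[0.046,-0.074,0.062,0.002,-0.001,0.07,-1],[0.095,-0.144,0.126,0.004,-0.003,0.139,-1],[0.095,-0.144,0.126,0.004,-0.003,0.139,-1],[0.095,-0.144,0.126,0.004,-0.003,0.139,-1],[0.146,-0.21,0.19,0.005,-0.005,0.208,-1],[0.146,-0.21,0.19,0.005,-0.005,0.208,-1],[0.146,-0.21,0.19,0.005,-0.005,0.208,-1]]
  ]
}}

```text
time_s: 16.0
ee_pos: [0.5499, 0.0409, 0.1357]
eef_rot: [-2.37, -0.148, 2.679]
force: [0.8, 0.8, -3.0]
grip_width: 0.0613
grip_force: 30.0
```

```bash
python3 s7.py 4
```

```text
0.06133615948259724 29.993441998958588 [0.54988233 0.04088248 0.13567094]
4.9249880537870395e-30
now [ 0.22  0.74  1.25 -0.5   1.76 -0.88] target [ 0.09  0.66  1.4  -0.62  1.59  0.77]
1 tcp [0.549 0.015 0.134]  move [-0.0436, -0.0673, 0.0655, -0.0002, -0.0025, 0.0687] rows>= 2.9
2 tcp [ 0.547 -0.01   0.133]  move [-0.0826, -0.1351, 0.1316, -0.0013, -0.005, 0.1372] rows>= 5.8
3 tcp [ 0.544 -0.035  0.131]  move [-0.1169, -0.203, 0.1981, -0.0035, -0.0073, 0.2054] rows>= 8.6
4 tcp [ 0.54 -0.06  0.13]  move [-0.1465, -0.2707, 0.2649, -0.0068, -0.0092, 0.2733] rows>= 11.5
```

Emit:
{"fn": "play_rows", "kwargs": {
  "motion": [
    [[-0.044,-0.067,0.066,0,-0.002,0.069,-1],[-0.044,-0.067,0.066,0,-0.002,0.069,-1],[-0.044,-0.067,0.066,0,-0.002,0.069,-1],[-0.083,-0.135,0.132,-0.001,-0.005,0.137,-1],[-0.083,-0.135,0.132,-0.001,-0.005,0.137,-1],[-0.083,-0.135,0.132,-0.001,-0.005,0.137,-1],[-0.117,-0.203,0.198,-0.004,-0.007,0.205,-1],[-0.117,-0.203,0.198,-0.004,-0.007,0.205,-1],[-0.117,-0.203,0.198,-0.004,-0.007,0.205,-1]]
  ]
}}

```text
time_s: 16.9
ee_pos: [0.5444, -0.0353, 0.1311]
eef_rot: [-2.739, 0.687, 1.616]
force: [0.0, 0.1, -2.6]
grip_width: 0.0616
grip_force: 30.0
```

```bash
python3 s7.py 1
```

```text
0.06158061377522086 29.994137585163116 [ 0.54438994 -0.03534019  0.1311104 ]
4.9249880537870395e-30
now [ 0.12  0.68  1.37 -0.58  1.63  0.35] target [ 0.09  0.66  1.4  -0.62  1.59  0.77]
1 tcp [ 0.54 -0.06  0.13]  move [-0.0728, 0.0054, 0.0688, -0.0022, -0.0015, 0.0684] rows>= 2.9
```

Emit:
{"fn": "play_rows", "kwargs": {
  "motion": [
    [[-0.073,0.005,0.069,-0.002,-0.002,0.068,-1],[-0.073,0.005,0.069,-0.002,-0.002,0.068,-1],[-0.073,0.005,0.069,-0.002,-0.002,0.068,-1],[-0.073,0.005,0.069,-0.002,-0.002,0.068,-1],[-0.073,0.005,0.069,-0.002,-0.002,0.068,-1],[-0.073,0.005,0.069,-0.002,-0.002,0.068,-1]]
  ]
}}

```text
time_s: 17.5
ee_pos: [0.5408, -0.0595, 0.1312]
eef_rot: [-3.132, 0.787, 1.062]
force: [0.4, 0.6, -2.9]
grip_width: 0.0617
grip_force: 30.0
```

```bash
cat > s8.py <<'E'
from kin import *
o=log(); x=o["ee_pos"]; print(x)
c=camera("side"); W=pts(c); g=c["frame"].astype(int); sat=g.max(-1)-g.min(-1)
k=(sat<45)&(g.min(-1)>70)&(np.hypot(W[...,0]-x[0],W[...,1]-x[1])<.045)&(W[...,2]<x[2]+.08)&(W[...,2]>.05)
P=W[k]; print(len(P),P[:,2].min(),P[:,2].max())
for z0 in np.arange(.07,.21,.01):
    s=abs(P[:,2]-z0)<.005
    if s.sum()>8: print(z0.round(3),s.sum(),P[s].mean(0).round(4),P[s].min(0).round(4),P[s].max(0).round(4))
cv2.imwrite("pics/e2.png",cv2.resize(c["frame"][70:210,170:360,::-1],None,fx=4,fy=4))
for up in(.03,.006,0):
    x3,R3=place((.436,-.2435),-120,45,up); print(up,x3.round(4)); move(x3,R3)
E
python3 s8.py
```

```text
[ 0.54075941 -0.05948058  0.13120947]
274 0.08063423373094569 0.19458340856898226
0.08 19 [ 0.5373 -0.038   0.0829] [ 0.51   -0.0563  0.0806] [ 0.5657 -0.0295  0.0847]
0.09 56 [ 0.5342 -0.0384  0.0899] [ 0.5079 -0.066   0.0851] [ 0.5657 -0.0285  0.0949]
0.1 62 [ 0.5345 -0.0379  0.1   ] [ 0.509  -0.0574  0.0951] [ 0.5653 -0.0288  0.1045]
0.11 41 [ 0.5392 -0.0372  0.1093] [ 0.5117 -0.0553  0.1051] [ 0.5691 -0.0296  0.1136]
0.12 20 [ 0.5308 -0.0369  0.118 ] [ 0.5016 -0.0438  0.115 ] [ 0.5636 -0.0298  0.125 ]
0.13 15 [ 0.5047 -0.0394  0.1304] [ 0.4993 -0.0584  0.1256] [ 0.5119 -0.029   0.1349]
0.14 12 [ 0.5068 -0.0356  0.1398] [ 0.5012 -0.0527  0.1355] [ 0.5112 -0.0268  0.1442]
0.19 49 [ 0.5401 -0.0681  0.1914] [ 0.5203 -0.0858  0.1885] [ 0.558  -0.0544  0.1946]
0.03 [ 0.4374 -0.2411  0.0808]
  move [-0.4467, -0.0005, 0.7348, 0.0002, 0.0003, 0.0016] rows>= 4.3
0.006 [ 0.4374 -0.2411  0.0568]
  move [-0.3788, 0.0, 0.8025, 0.0002, 0.0003, 0.0016] rows>= 4.4
0 [ 0.4374 -0.2411  0.0508]
  move [-0.3618, 0.0002, 0.8195, 0.0002, 0.0003, 0.0016] rows>= 4.5
```

View pics/e2.png

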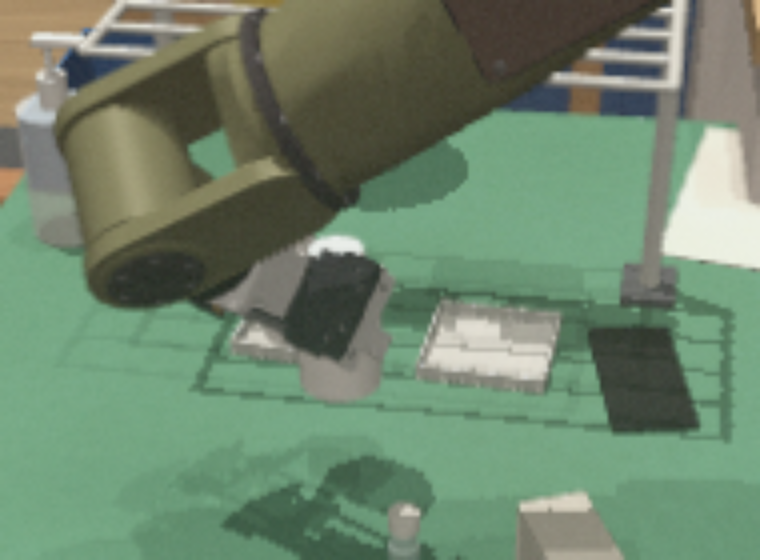

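The stout bottle hangs upright at (340,370) and its heights match expectation: the front surface stays at constant y and the cap top is at 0.194 m. The large tray at (490,345) is clear, so I'll move it in.

Emit:
{"fn": "play_rows", "kwargs": {
  "motion": [
    [[-0.08,0,0.13,0,0,0.001,-1],[-0.18,0,0.29,0,0,0.001,-1],[-0.27,0,0.44,0,0,0.002,-1],[-0.35,0,0.58,0,0,0.002,-1],[-0.41,0,0.67,0,0,0.002,-1],[-0.447,0,0.735,0,0,0.002,-1],[-0.447,0,0.735,0,0,0.002,-1],[-0.415,0,0.767,0,0,0.002,-1],[-0.38,0,0.802,0,0,0.002,-1],[-0.38,0,0.802,0,0,0.002,-1]]
  ]
}}

```text
time_s: 18.55
ee_pos: [0.437, -0.2402, 0.0555]
eef_rot: [3.138, 0.787, 1.044]
force: [0.8, -0.5, -3.2]
grip_width: 0.0616
grip_force: 30.0
```

Emit:
{"fn": "play_rows", "kwargs": {
  "motion": [
    [[0.002,0,0.002,0,0,0,-1],[0.004,0,0.004,0,0,0,-1],[0.006,0,0.006,0,0,0,-1],[0.008,0,0.008,0,0,0,-1],[0.008,0,0.008,0,0,0,-1]]
  ]
}}

```text
time_s: 19.05
ee_pos: [0.4374, -0.2411, 0.0548]
eef_rot: [3.134, 0.787, 1.039]
force: [0.4, 0.1, -2.1]
grip_width: 0.0612
grip_force: 30.0
```

Emit:
{"fn": "play_rows", "kwargs": {
  "motion": [
    [[0.003,0,0.003,0,0,0,-1],[0.006,0,0.006,0,0,0,-1],[0.007,0,0.007,0,0,0,-1],[0.007,0,0.007,0,0,0,-1]]
  ]
}}

```text
time_s: 19.45
ee_pos: [0.4373, -0.2411, 0.0521]
eef_rot: [3.134, 0.787, 1.039]
force: [0.5, -0.0, -2.9]
grip_width: 0.0618
grip_force: 30.0
```

Emit:
{"fn": "play_rows", "kwargs": {
  "motion": [
    [[0.002,0,0.002,0,0,0,-1],[0.003,0,0.003,0,0,0,-1],[0.003,0,0.003,0,0,0,-1]]
  ]
}}

```text
time_s: 19.75
ee_pos: [0.4375, -0.2412, 0.0517]
eef_rot: [3.134, 0.787, 1.039]
force: [-0.7, 2.7, 4.8]
grip_width: 0.0615
grip_force: 30.0
```

The force shows contact with the tray floor. I'll release and retreat horizontally.

Emit:
{"fn": "play_rows", "kwargs": {
  "motion": [
    [[0,0,0,0,0,0,0],[0,0,0,0,0,0,0.5],[0,0,0,0,0,0,1],[0,0,0,0,0,0,1],[0,0,0,0,0,0,1],[0,0,0,0,0,0,1],[0,0,0,0,0,0,1],[0,0,0,0,0,0,1]]
  ]
}}

```text
time_s: 20.55
ee_pos: [0.4374, -0.2411, 0.0511]
eef_rot: [3.134, 0.787, 1.039]
force: [0.3, 0.3, 0.3]
grip_width: 0.094
grip_force: 0.0
```

Emit:
{"fn": "play_rows", "kwargs": {
  "motion": [
    [[0.05,0,-0.05,0,0,0,1],[0.12,0,-0.12,0,0,0,1],[0.21,0,-0.21,0,0,0,1],[0.33,0,-0.33,0,0,0,1],[0.45,0,-0.45,0,0,0,1],[0.56,0,-0.56,0,0,0,1],[0.4,0,-0.72,0,0,0,1],[0.3,0,-0.82,0,0,0,1],[0.2,0,-0.92,0,0,0,1],[0.2,0,-0.92,0,0,0,1]]
  ]
}}

```text
time_s: 21.55
ee_pos: [0.5378, -0.0693, 0.1827]
eef_rot: [3.125, 0.783, 1.033]
force: [-0.8, -0.0, -0.1]
grip_width: 0.0939
grip_force: 0.0
```

Run:
```python
from kin import *
o=get_obs(); print(o["ee_pos"],o["force"],o["grip_width"])
for n in("side","top"):
    c=camera(n); W=pts(c); g=c["frame"].astype(int); sat=g.max(-1)-g.min(-1)
    for nm,cx,cy,zs in(("slim",.613,-.2495,(.03,.06,.09,.135)),("stout",.436,-.2435,(.03,.05,.07,.108))):
        k=(sat<50)&(g.min(-1)>60)&(np.hypot(W[...,0]-cx,W[...,1]-cy)<.045)&(W[...,2]<.16)&(W[...,2]>.022)
        P=W[k]; print(n,nm,len(P),"top",P[:,2].max() if len(P) else None)
        for z0 in zs:
            s=abs(P[:,2]-z0)<.006
            if s.sum()>5: print("  ",z0,s.sum(),P[s].mean(0).round(4),P[s].min(0).round(4),P[s].max(0).round(4))
    if n=="side": cv2.imwrite("pics/f.png",cv2.resize(c["frame"][60:220,170:360,::-1],None,fx=3.5,fy=3.5))
```

```text
[ 0.53779453 -0.06927208  0.18268359] [-0.7852491  -0.04324012 -0.07507438] 0.09386355124216744
side slim 217 top 0.0935356329536352
   0.03 41 [ 0.6097 -0.2303  0.03  ] [ 0.5903 -0.245   0.0242] [ 0.6366 -0.2213  0.0354]
   0.06 42 [ 0.6097 -0.23    0.0599] [ 0.5899 -0.2436  0.0542] [ 0.6336 -0.2223  0.066 ]
   0.09 17 [ 0.6191 -0.2283  0.0877] [ 0.6022 -0.2345  0.0842] [ 0.6315 -0.2215  0.0935]
side stout 491 top 0.11466128062536607
   0.03 57 [ 0.4354 -0.2206  0.0297] [ 0.4049 -0.245   0.0243] [ 0.4659 -0.2094  0.0358]
   0.05 64 [ 0.4359 -0.2198  0.0502] [ 0.4054 -0.2388  0.0441] [ 0.4663 -0.2114  0.0557]
   0.07 57 [ 0.4358 -0.2195  0.07  ] [ 0.406  -0.2421  0.0646] [ 0.4668 -0.2088  0.076 ]
   0.108 85 [ 0.4356 -0.2372  0.11  ] [ 0.4175 -0.265   0.1025] [ 0.4541 -0.2186  0.1138]
top slim 388 top 0.1459046802110826
   0.03 23 [ 0.6001 -0.2356  0.0295] [ 0.5871 -0.2533  0.0245] [ 0.6251 -0.2264  0.0349]
   0.06 20 [ 0.5973 -0.2372  0.06  ] [ 0.5875 -0.2668  0.0544] [ 0.6231 -0.2248  0.0659]
   0.09 31 [ 0.5998 -0.2347  0.0894] [ 0.5869 -0.2682  0.0842] [ 0.6224 -0.2251  0.0958]
   0.135 98 [ 0.6081 -0.2498  0.1371] [ 0.5943 -0.2634  0.1305] [ 0.6239 -0.2378  0.1407]
top stout 483 top 0.1168368647238831
   0.03 31 [ 0.4247 -0.2232  0.0292] [ 0.4028 -0.2465  0.0242] [ 0.4605 -0.2144  0.0353]
   0.05 36 [ 0.426  -0.2225  0.0508] [ 0.4026 -0.2425  0.0444] [ 0.46   -0.2143  0.0559]
   0.07 31 [ 0.428  -0.2203  0.0698] [ 0.404  -0.2354  0.0641] [ 0.4565 -0.2144  0.0758]
   0.108 124 [ 0.4332 -0.2453  0.1107] [ 0.4131 -0.2632  0.1022] [ 0.4532 -0.2234  0.114 ]
```

View pics/f.png

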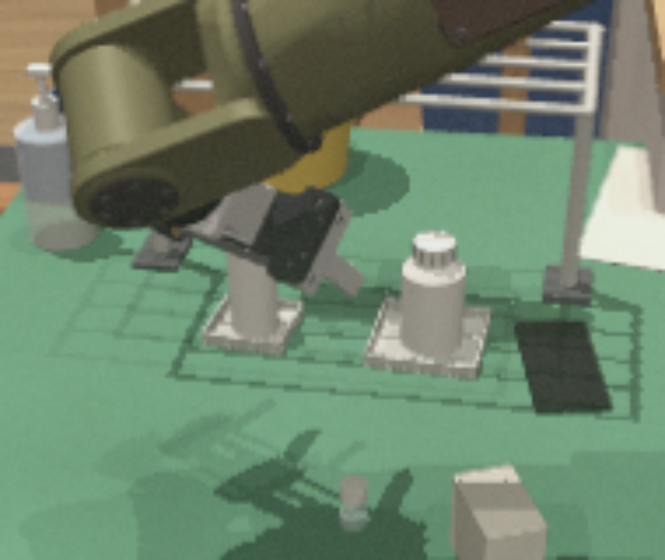

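Both bottles stand upright, centred in their trays: slim at (253,300), stout at (433,310). Both are released, and the arm is clear of the shelf and everything else.

```bash
python3 -c "
from station import workorder
print(workorder.hand_in())"
```

```text
the job is handed in; nothing more can be done
None
```

The slim bottle is standing cap up in the small tray and the stout bottle in the large tray, both released and upright near the tray centres. The job was handed in at about 21.7 s; hand-in returned no verdict.

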